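# Free a strap end link with the forked spring-bar tool

### The arm

A 6-joint arm with a two-finger parallel gripper is mounted at the origin on a cart in front of the work surface, level with it; the furniture and walls round the work are solid. World frame = base frame: x ahead of the robot, y to its left, z up, the work surface at z = 0. Lengths are in m, angles in degrees, forces in N, time in s.
With the tool pointing down it reaches from about 0.3 to 0.875 m from the base axis. Payload 4.2 kg.
Tool frame: the origin (TCP) lies midway between the tips of the shut fingers; the grasp point (between the pads) lies 19 mm behind it; z points along the fingers, y is the line along which they close (so a half turn about z gives the same grasp; the last joint's range is limited). The gripper opens to 85 mm and grips with 20 to 120 N. Pads are 22 mm wide; open, the fingers measure 114 mm over their backs; the gripper's body (76 mm by 85 mm) begins 54 mm behind the grasp point. The pads swing forward as they close: fully open they stand 13 mm farther back than shut.
Start: joints at [-65.489, 18.312, 89.639, -0, 72.044, -1.146], TCP at [0.249, -0.518, 0.231] pointing down, gripper open.
Joint ranges: [-177.97, 177.97], [-48.28, 115.42], [12.27, 149.76], [-77.06, 257.06], [2.81, 150.46], [-146.56, 146.56]. Speed limits (degrees/s): [147.25, 147.25, 180, 180, 180, 180].

### API

Orientations are given as a 3x3 rotation matrix whose columns are the frame's x, y, z axes.
In Python, from rig import r gives the robot as it stands.
- The arm moves only by the tool drive_tool, never from a script. Its argument "rows" is a list of rows, each an object with "translation": the shift along the world's x, y, z in units of 2.5 cm (1.0 is 2.5 cm), a list of three; "delta_rot": the turn, a rotation vector about the world's x, y, z in units of 60 degrees (1.0 is 60 degrees), a list of three; "gripper": the opening, from 0 (shut) to 1 (fully open). A call has 1 to 8 rows; each row shifts and turns the commanded pose from where the row before left it; what a row does not reach is not made up. A row lasts 1/12 s, in which the tool goes at most 41.7 mm and 7.16 degrees, less where a joint would pass 70% of its speed; a pose out of reach is approached as far as the arm can. A call with a number of a shift or a turn outside -1 to 1 is refused whole. A call with a gripper value outside its range is refused whole. The fingers move at their own pace and stop on an object; "force" is the grip in N (left out, the last holds). Time passes only in rows, so rows that do not move let the fingers close. It gives the time, the measured TCP pose, the force, the opening and the grip force at its end, in the units of the state.
- r.get_state(): the state, without advancing time (a new reading comes with each control period).
- r.read_camera(name): name is "side" or "top"; returns the picture (420x560x3 uint8, red, green, blue); there is no depth.
- r.camera_model(name): a dict with "intrinsics" (3x3 intrinsics, pixels), "k1" (the pictures are not rectified: a ray, as slopes to the right and down, at radius r is drawn at 1 + k1 r^2 times it, then the intrinsics apply), "rvec" (rotation vector, rad) and "tvec" (3), from world to camera coordinates, as OpenCV has them. Camera axes: x right, y down, z forward; pixel columns grow to the right and rows downward; lengths in m; the calibration is good to about 2 mm. A picture is of the moment at which its call begins. camera_model takes no time and is no camera call.
- r.job_done(): hands the job in; it is judged then, once.
Trained networks look in the newest picture that a camera, given by its name, has taken for a name from the list of things; names that differ only in an ending like _2 or _b are one class to them, and where a whole thing is asked for, a point or a joint stands for the part that bears it (a point fixed in the world has none). Each returns a list of dicts, best first, with "score" (0 to 1); they miss things now and then, are a little off and sometimes report something else, mostly with a low value. They report only what shows in the picture. A call takes as long as a camera call. They do not tell look-alikes from the thing itself.
- r.search_frame(camera, target): "at" ([x, y, z] in m, in world coordinates, good to about 4 mm: the middle of the surface that is visible of it).
- r.trace(camera, target): "mask" (420x560 bool, what is visible of it).
The state is a dict: "t": time; "joint_positions": joint angles; "joint_vel": joint speeds; "joint_torque": joint torques, N m; "position": TCP position; "tool_rot": TCP orientation; "ft_force": force on the tool from outside, world axes, zero at the start; "torque": the same for the moment, N m; "grip_width": finger opening in m; "gripper_force": force on a finger pad.
Only numpy, scipy, OpenCV 4.12 (cv2) and the standard library are available. Lean on these libraries where they do the work, as an engineer would, in place of code of your own. Each camera call takes 0.05 s, during which the arm holds its last target. There are 200 camera calls.

### The job

Take the strap's end link off the wrist depth gauge that lies back up in the black holder: with the forked tool from its wooden stand, catch the spring bar's brass shoulder, press it gently sideways until the bar's tip is out of its lug, and draw that end of the link clear past the end of the lug. Put the tool back upright in the slot of its stand, and lay the freed link flat in the steel tray. Do not force the bar, the link or the lugs, put the link down without dropping it, and leave the loupe, the tin and the tweezers where they are.

Things in the scene. Friction and masses are not known exactly. Their poses are not given: they have to be found in the camera images.
- gauge: Fixed: steel wrist depth gauge, back up in a black holder (slab 134x104, 14 high). Origin on the bench under the case (76 across, top z 40 mm); -x is the strap side, with two lugs, inner faces at y +20 and -20, 7.5 thick, z 24 to 34, ending at x -51.5. A T-shaped rubber pad, top z 24, carries the link: x -92 to -66, y -26 to +18, narrower (y -21 to +7) on to x -56; beside it free down to z 14.
- lug_hole (a point): Middle of the mouth of the bar hole in the +y lug's inner face (gauge frame x -46, y +20, z 29 mm; axes as the gauge's). The hole runs toward +y, 4.4 mm square, 4.5 mm deep; the -y lug has its like at y = -20 mm. The lug ends 5.5 mm toward -x of the hole's axis.
- link: Loose steel strap end link, 9 mm thick, 42 to 84 g. Origin on its underside below the middle of the bar's axis, at the start at gauge x -46, y 0, z 24 mm (give or take 0.5), axes as the gauge's. Tail 27 to 25 mm wide, x -14.5 to -52.5 mm. Bar along y, 5 mm above the underside. At -y (end y = -19.3) a fixed tip 3 mm thick stands 2.5 mm in the -y lug's hole; 0.7 mm play to that lug.
- link_grip (a point): Middle of the link's tail, 34 mm toward -x from the bar's axis, 4.5 mm above the underside: grip it here across its 26 mm width (link's y). With the sprung end clear, the fixed tip leaves its hole when the link moves 4 mm or more toward its +y; till then the link can swing about 30 degrees in it.
- bar_shoulder (a point): Centre of the outer (+y) face of the brass shoulder, 9 mm across, 2 thick, on the sprung end of the bar, 5 mm short of the +y lug; a bare neck 3 mm thick runs from it into the lug. The fork straddles this neck from above and pushes the face toward -y: the spring takes 4 N to start, then 2 N per mm, hard stop at 4 mm.
- bar_tip (a point): Round end of the bar's neck on its axis, 8.5 mm beyond the shoulder's face, moving with it; axes as the link's. At the start 3.5 mm inside the +y lug's hole. The link slips its play first, so some 3 mm of spring travel frees the tip; it can then be drawn toward -x past the lug's end, the link swinging round its other tip.
- fork_tool: Forked spring-bar tool, 107 mm long, 50 g, fork down in its stand. Origin between the prong tips, z up the handle. Blade 11.6 mm wide in x, 2.5 thick in y; slot between the prongs 5.8 wide, 4.5 deep, mouth flared to 8.5. Brass collar 22 across at z 34 to 38; above it to z 101 a dark flat handle, 15 in x by 11 in y: grip across the 11 mm. Same when turned half round.
- stand: Fixed wooden stand block 64 x 72 x 38 mm, origin under its centre on the bench; a slot for the tool in the middle of its top and four small empty holes near the corners.
- slot (a point): Middle of the mouth of the stand's slot, on its top, 38 mm above the bench; 15.5 mm long in the stand's x, 7.5 wide in y, 36 deep. The tool's blade goes in, wide side along x, till the collar rests on the block: the prong tips are then 4 mm above the bench. At the start the tool stands there with up to 1.2 mm and 0.06 rad of play.
- tray: Shallow pressed steel tray, 102 mm in x by 154 mm in y, rim 14 mm high, loose, origin under its centre; inside 96 x 148 mm, its floor within 1 mm of the bench top.
- loupe: Bystander: black eye loupe with an orange-brown rim, 32 mm across, 27 mm high; origin under its centre.
- tin: Bystander: small round white parts tin, 52 mm across, 23 mm high; origin under its centre.
- tweezers: Bystander: steel tweezers, 132 mm long, 9 mm high, lying flat along their y; origin under their middle.
There are look-alikes about, which are no part of the job. There is more than one size of the link; the one meant has the size given above.

How it is judged (in metres and radians):
On the way, in this order (a step that is already met when the one before it is completed fails the run):
1. the forked tool has pressed the bar's tip out of the hole in its lug (y of bar_tip in the frame of gauge below 0.02 m and contact force between fork_tool and link above 2 N), for 0.05 s.
2. that end of the link has been drawn past the end of the lug with the tool (x of bar_tip in the frame of gauge below -0.053 m and contact force between fork_tool and link above 0.2 N), for 0.05 s.
At the end, for the whole second after the job is handed in: The link lies flat (within 0.15 rad, underside less than 6 mm above the bench top) and still in the steel tray, wholly inside its rim, and the forked tool stands upright (within 0.12 rad) in the slot of its stand, fork down, its collar on the block (prong tips less than 8 mm above the bench) (x of bar_tip in the frame of tray between -0.047 and 0.047 m and y of bar_tip in the frame of tray between -0.073 and 0.073 m and x of link_grip in the frame of tray between -0.047 and 0.047 m and y of link_grip in the frame of tray between -0.073 and 0.073 m and height (world z) of link below 0.006 m and angle between link's own z axis and vertical below 0.15 rad and linear speed of link below 0.02 m/s and horizontal distance between fork_tool and slot below 0.006 m and height (world z) of fork_tool below 0.008 m and angle between fork_tool's own z axis and vertical below 0.12 rad); the robot touches nothing.
It fails at once if the spring bar or link pressed with more than 15 N by the tool (a bent bar) (contact force between fork_tool and link above 15 N).
It fails at once if the tool pressed on the case, lugs or holder with more than 12 N (a scratched lug) (contact force between fork_tool and gauge above 12 N).
It fails at once if the link forced against the gauge with more than 25 N (contact force between link and gauge above 25 N).
It fails at once if the link dropped or thrown (moving faster than 0.7 m/s, not held) (linear speed of link above 0.7 m/s and contact force between the fingers and link below 0.1 N).
It fails at once if the loupe, the tin or the tweezers moved more than 20 mm (distance of any of loupe, tin, tweezers from where it was at the start of the episode above 0.02 m).
It also fails if it takes over 72 s, if anything falls off the work surface, if the arm or the gripper's body presses on something with over 40 N, if the wrist force passes 120 N, or if a joint passes its speed limit or range.

## Working session

There is one attempt and no reset: what is moved stays moved. The work goes in short steps, Python scripts to look and compute and a tool call to move; the robot and the scene stay as the last step left them, time stands still between calls to the robot, and variables do not carry over. Pictures are saved under pics/ and viewed, at most 13 in all, crops included, and the job is handed in when it is done.

Besides the shell and the picture viewer there is one more tool, called after "Call:" as name(argument=value, ...), one argument or row to a line, values as JSON. drive_tool: Moves the arm, as the interface text tells. Shifts and turns lie within -1 to 1; 1 stands for 2.5 cm of shift or 60 degrees of turn. Its arguments: {"type":"object","properties":{"rows":{"type":"array","items":{"type":"object","properties":{"translation":{"type":"array","items":{"type":"number"}},"delta_rot":{"type":"array","items":{"type":"number"}},"gripper":{"type":"number"}}}},"force":{"type":"number"}},"required":["rows"]}

```bash
mkdir -p pics; ls
cat > h.py <<'E'
import numpy as np, cv2
from rig import r
def cam(n):
    c=r.camera_model(n); K=np.array(c["intrinsics"],float); R=cv2.Rodrigues(np.array(c["rvec"],float))[0]; t=np.array(c["tvec"],float).ravel()
    return K,np.array([c["k1"],0,0,0,0],float),R,t
def proj(n,P):
    K,d,R,t=cam(n); return cv2.projectPoints(np.atleast_2d(np.array(P,float)),cv2.Rodrigues(R)[0],t,K,d)[0].reshape(-1,2)
def unproj(n,uv,z):
    K,d,R,t=cam(n); p=cv2.undistortPoints(np.array(uv,float).reshape(-1,1,2),K,d).reshape(-1,2)
    C=-R.T@t; D=np.c_[p,np.ones(len(p))]@R; return C+D*((z-C[2])/D[:,2])[:,None]
def save(n,f,crop=None,s=1):
    im=r.read_camera(n); im=im if crop is None else im[crop[1]:crop[3],crop[0]:crop[2]]
    cv2.imwrite(f,cv2.resize(im[:,:,::-1],None,fx=s,fy=s,interpolation=cv2.INTER_CUBIC))
E
python3 - <<'E'
from h import *
for n in ("top","side"):
    save(n,f"pics/{n}0.png",s=1.42); K,d,R,t=cam(n); print(n,K[0,0],d[0],-R.T@t,R[2])
    for o in ("gauge","link","fork_tool","stand","tray","loupe","tin","tweezers","bar_shoulder","lug_hole","slot"):
        print(o,[(round(x["score"],2),np.round(x["at"],3).tolist()) for x in r.search_frame(n,o)][:4])
print(r.get_state()["t"],r.get_state()["tool_rot"])
E
```

```text
pics
top 410.0824530979046 0.0200103771314605 [0.42268972 0.07334371 1.04077917] [ 0.07681985 -0.00346701 -0.99703896]
gauge [(0.77, [0.571, 0.17, 0.025])]
link [(0.67, [0.524, 0.161, 0.031]), (0.63, [0.4, 0.364, 0.005]), (0.17, [0.572, 0.171, 0.026])]
fork_tool []
stand [(0.88, [0.498, 0.35, 0.035])]
tray [(0.57, [0.477, 0.024, 0.007]), (0.49, [0.526, 0.16, 0.031]), (0.3, [0.498, 0.35, 0.038])]
loupe [(0.61, [0.394, 0.132, 0.022])]
tin [(0.91, [0.403, 0.202, 0.027])]
tweezers []
bar_shoulder [(0.22, [0.526, 0.159, 0.032])]
lug_hole [(0.75, [0.579, 0.173, 0.026])]
slot [(0.96, [0.498, 0.352, 0.033])]
side 390.19151340790773 -0.05941829657409627 [ 0.5677038  -0.56939282  0.61365966] [-0.06586512  0.74219121 -0.66694377]
gauge [(0.8, [0.577, 0.144, 0.022])]
link [(0.53, [0.522, 0.156, 0.035]), (0.46, [0.4, 0.355, 0.008])]
fork_tool [(0.31, [0.474, 0.017, 0.002])]
stand [(0.88, [0.502, 0.327, 0.038]), (0.46, [0.446, -0.212, 0.007])]
tray []
loupe [(0.63, [0.396, 0.123, 0.018])]
tin [(0.71, [0.406, 0.186, 0.025])]
tweezers []
bar_shoulder []
lug_hole [(0.74, [0.497, 0.354, 0.071]), (0.65, [0.585, 0.145, 0.021])]
slot [(0.66, [0.501, 0.327, 0.037])]
1.2 [[ 9.01386635e-01  4.33015164e-01  3.58820862e-05]
 [ 4.33015165e-01 -9.01386629e-01 -1.12143312e-04]
 [-1.62161221e-05  1.16621970e-04 -9.99999993e-01]]
```

View pics/top0.png

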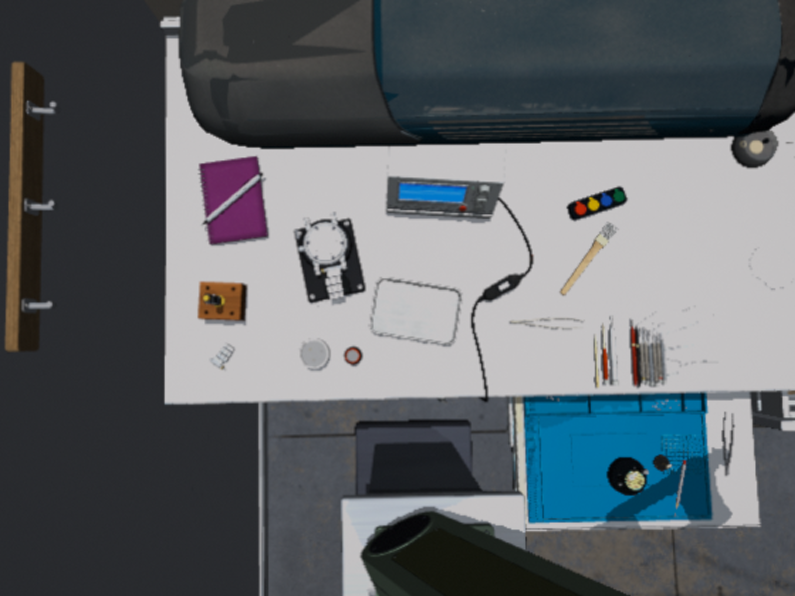

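View pics/side0.png

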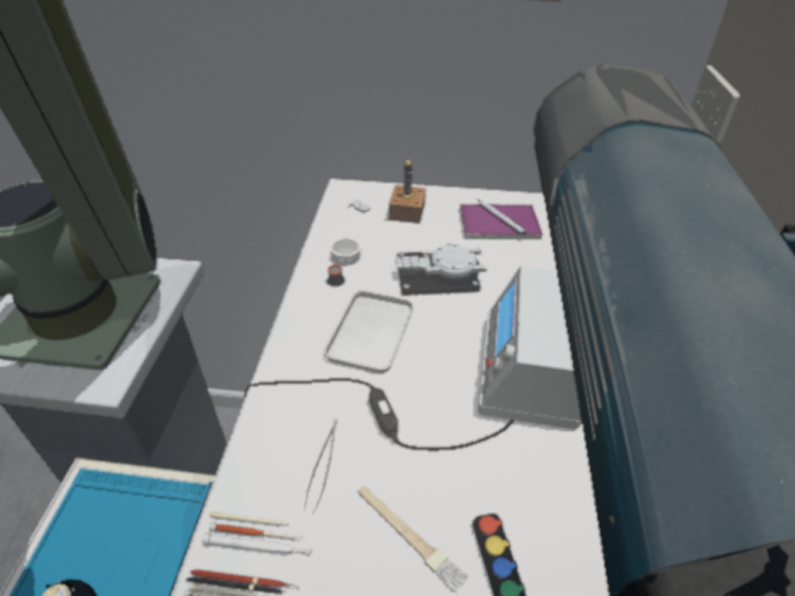

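The top view (shown at 1.42x) has the gauge at about (328,258) with the link below it toward the robot, the stand with the tool at (221,300), and the tray at (416,312). The link at (222,354) is a loose look-alike. I'll take enlarged crops for precise fits.

Run:
```python
from h import *
def cr(n,b,w,h):
    im=np.mean([r.read_camera(n) for _ in range(2)],0).astype(np.uint8); cv2.imwrite(f"pics/raw_{n}.png",im[:,:,::-1])
    out=[]
    for (x,y) in b:
        c=cv2.resize(im[y:y+h,x:x+w,::-1],None,fx=5,fy=5,interpolation=cv2.INTER_CUBIC); out.append(c)
    return np.hstack(out)
a=cr("top",[(195,150),(127,185)],78,65)
b=cr("side",[(265,160),(250,105)],78,55)
cv2.imwrite("pics/c1.png",np.vstack([a,b]))
```

```text
(no output)
```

View pics/c1.png

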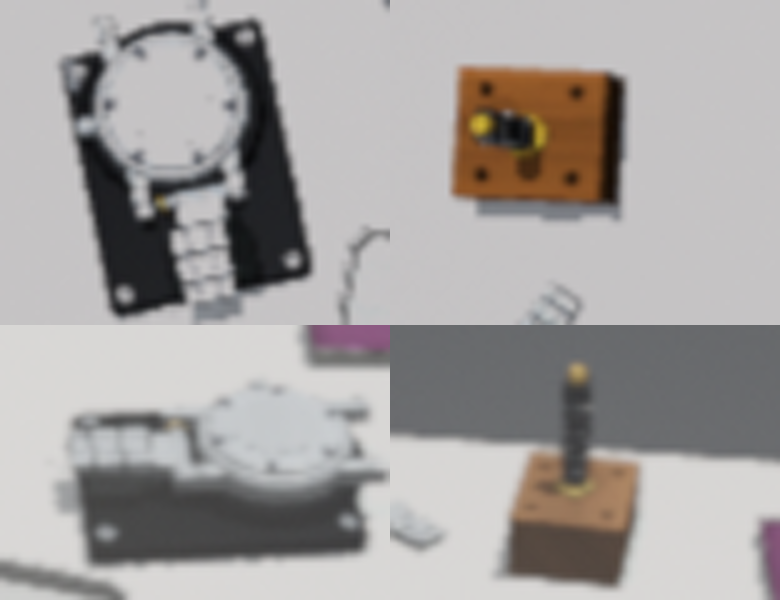

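The crop shows the brass shoulder at the gauge's left lug (160,200), which is the +y side. The stand top corners are at about (460,68), (605,73), (600,203) and (452,193), and the tool leans little. Next I'll measure the poses.

Run:
```python
from h import *
def raw(c,ox,oy,cx0=0,cy0=0): return [[ox+(x-cx0+.5)/5-.5, oy+(y-cy0+.5)/5-.5] for x,y in c]
def rep(nm,P):
    P=P[:,:2]; print(nm,"cen",P.mean(0).round(4),"edges",[(round(float(np.linalg.norm(P[(i+1)%4]-P[i])),4),round(float(np.degrees(np.arctan2(*(P[(i+1)%4]-P[i])[::-1]))),1)) for i in range(4)])
rep("slab",unproj("top",raw([(62,62),(262,22),(310,270),(115,312)],195,150),.014))
rep("stand",unproj("top",raw([(460,68),(605,73),(600,203),(452,193)],127,185,390),.038))
rep("standS",unproj("side",raw([(528,452),(640,463),(630,530),(512,518)],250,105,390,325),.038))
rep("slabSbot",unproj("side",raw([(88,563),(362,550),(88,563),(362,550)],265,160,0,325),.0))
# circle fit of case top: edges via trace-free: view points
print("case",unproj("top",raw([(170,103)],195,150),.040))
print("collarT",unproj("top",raw([(528,132)],127,185,390),.042),"knobT",unproj("top",raw([(481,124)],127,185,390),.111))
print("collarS",unproj("side",raw([(576,487)],250,105,390,325),.042),"knobS",unproj("side",raw([(577,372)],250,105,390,325),.106))
for n in("top","side"):
    for o in("gauge","tray"):
        m=[x for x in r.trace(n,o)][:2]
        for x in m:
            c=max(cv2.findContours(x["mask"].astype(np.uint8),0,2)[0],key=cv2.contourArea); print(n,o,round(x["score"],2),x["mask"].sum(),cv2.minAreaRect(c))
            if o=="tray": rep("tray",unproj(n,cv2.boxPoints(cv2.minAreaRect(c)),.012))
```

```text
slab cen [0.5674 0.1717] edges [(0.1032, -79.8), (0.1286, -170.2), (0.1, 100.9), (0.1299, 11.2)]
stand cen [0.4976 0.36  ] edges [(0.0709, -93.3), (0.0638, 177.6), (0.0722, 84.8), (0.0613, -3.5)]
standS cen [0.4985 0.3568] edges [(0.0641, -3.3), (0.0695, -90.6), (0.0644, 176.8), (0.0695, 89.2)]
slabSbot cen [0.5747 0.1235] edges [(0.1311, 11.0), (0.1311, -169.0), (0.1311, 11.0), (0.1311, -169.0)]
case [[0.59512867 0.17722947 0.04      ]]
collarT [[0.49832046 0.35947997 0.042     ]] knobT [[0.49721285 0.36093774 0.111     ]]
collarS [[0.49786309 0.35321723 0.042     ]] knobS [[0.49567518 0.36482976 0.106     ]]
top gauge 0.9 1920 ((231.14801025390625, 179.8697967529297), (57.58249282836914, 41.44051742553711), 77.27564239501953)
top tray 0.88 2480 ((293.2745361328125, 217.96530151367188), (62.267417907714844, 41.66366958618164), 8.746162414550781)
tray cen [0.4754 0.0196] edges [(0.1049, -9.9), (0.1569, -100.1), (0.1047, 169.4), (0.1557, 80.0)]
side tray 0.91 2438 ((259.46551513671875, 232.41378784179688), (46.088565826416016, 60.79488754272461), 23.198589324951172)
tray cen [0.4709 0.0181] edges [(0.1818, 83.6), (0.1173, -25.9), (0.1695, -101.4), (0.0991, 158.2)]
```

Call:
drive_tool(
  rows=[
    {"translation":[0.7,1,0],"delta_rot":[0,0,-0.06],"gripper":0.6},
    {"translation":[0.7,1,0],"delta_rot":[0,0,-0.06],"gripper":0.6},
    {"translation":[0.7,1,0],"delta_rot":[0,0,-0.06],"gripper":0.6},
    {"translation":[0.7,1,0],"delta_rot":[0,0,-0.06],"gripper":0.6},
    {"translation":[0.7,1,0],"delta_rot":[0,0,-0.06],"gripper":0.6},
    {"translation":[0.7,1,0],"delta_rot":[0,0,-0.06],"gripper":0.6},
    {"translation":[0.7,1,0],"delta_rot":[0,0,-0.06],"gripper":0.6},
    {"translation":[0.7,1,0],"delta_rot":[0,0,-0.06],"gripper":0.6},
  ],
)

```text
t: 2.27
position: [0.3896, -0.317, 0.2315]
tool_rot: [[0.998, -0.058, 0.0], [-0.058, -0.998, -0.0], [0.0, 0.0, -1.0]]
ft_force: [0.3, -0.9, -0.1]
grip_width: 0.0512
gripper_force: 0.0
```

Call:
drive_tool(
  rows=[
    {"translation":[0.55,1,0],"delta_rot":[0,0,0],"gripper":0.6},
    {"translation":[0.55,1,0],"delta_rot":[0,0,0],"gripper":0.6},
    {"translation":[0.55,1,0],"delta_rot":[0,0,0],"gripper":0.6},
    {"translation":[0.55,1,0],"delta_rot":[0,0,0],"gripper":0.6},
    {"translation":[0.55,1,0],"delta_rot":[0,0,0],"gripper":0.6},
    {"translation":[0.55,1,0],"delta_rot":[0,0,0],"gripper":0.6},
    {"translation":[0.55,1,0],"delta_rot":[0,0,0],"gripper":0.6},
    {"translation":[0.55,1,0],"delta_rot":[0,0,0],"gripper":0.6},
  ],
)

```text
t: 2.93
position: [0.4995, -0.117, 0.2315]
tool_rot: [[0.998, -0.055, 0.0], [-0.055, -0.998, -0.0], [0.0, 0.0, -1.0]]
ft_force: [0.6, -0.0, 0.9]
grip_width: 0.0515
gripper_force: 0.0
```

Call:
drive_tool(
  rows=[
    {"translation":[0,1,0],"delta_rot":[0,0,0],"gripper":0.6},
    {"translation":[0,1,0],"delta_rot":[0,0,0],"gripper":0.6},
    {"translation":[0,1,0],"delta_rot":[0,0,0],"gripper":0.6},
    {"translation":[0,1,0],"delta_rot":[0,0,0],"gripper":0.6},
    {"translation":[0,1,0],"delta_rot":[0,0,0],"gripper":0.6},
    {"translation":[0,1,0],"delta_rot":[0,0,0],"gripper":0.6},
    {"translation":[0,1,0],"delta_rot":[0,0,0],"gripper":0.6},
    {"translation":[0,1,0],"delta_rot":[0,0,0],"gripper":0.6},
  ],
)

```text
t: 3.6
position: [0.4988, 0.0829, 0.2315]
tool_rot: [[0.999, -0.055, 0.0], [-0.055, -0.999, -0.0], [0.0, 0.0, -1.0]]
ft_force: [0.4, -0.5, -1.1]
grip_width: 0.0513
gripper_force: 0.0
```

Call:
drive_tool(
  rows=[
    {"translation":[0,1,0],"delta_rot":[0,0,0],"gripper":0.6},
    {"translation":[0,1,0],"delta_rot":[0,0,0],"gripper":0.6},
    {"translation":[0,1,0],"delta_rot":[0,0,0],"gripper":0.6},
    {"translation":[0,1,0],"delta_rot":[0,0,0],"gripper":0.6},
    {"translation":[0,1,0],"delta_rot":[0,0,0],"gripper":0.6},
    {"translation":[0,1,0],"delta_rot":[0,0,0],"gripper":0.6},
    {"translation":[0,1,0],"delta_rot":[0,0,0],"gripper":0.6},
    {"translation":[0,1,0],"delta_rot":[0,0,0],"gripper":0.6},
  ],
)

```text
t: 4.27
position: [0.4988, 0.2829, 0.2314]
tool_rot: [[0.999, -0.055, 0.0], [-0.055, -0.999, -0.0], [0.0, 0.0, -1.0]]
ft_force: [0.7, 0.5, 0.2]
grip_width: 0.051
gripper_force: 0.0
```

Call:
drive_tool(
  rows=[
    {"translation":[0,1,0],"delta_rot":[0,0,0],"gripper":0.6},
    {"translation":[0,1,0],"delta_rot":[0,0,0],"gripper":0.6},
    {"translation":[-0.02,1,0],"delta_rot":[0,0,0],"gripper":0.5},
    {"translation":[0,0.02,-1],"delta_rot":[0,0,0],"gripper":0.5},
    {"translation":[0,0,-1],"delta_rot":[0,0,0],"gripper":0.5},
    {"translation":[0,0,-1],"delta_rot":[0,0,0],"gripper":0.5},
    {"translation":[0,0,-1],"delta_rot":[0,0,0],"gripper":0.5},
    {"translation":[0,0,-1],"delta_rot":[0,0,0],"gripper":0.5},
  ],
)

```text
t: 4.93
position: [0.4984, 0.3573, 0.1053]
tool_rot: [[0.999, -0.055, 0.0], [-0.055, -0.999, 0.0], [0.0, -0.0, -1.0]]
ft_force: [0.0, 0.3, 0.1]
grip_width: 0.0429
gripper_force: 0.0
```

Call:
drive_tool(
  rows=[
    {"translation":[0,0,-1],"delta_rot":[0,0,0],"gripper":0.4},
    {"translation":[0,0,-0.8],"delta_rot":[0,0,0],"gripper":0.3},
    {"translation":[0,0,-0.44],"delta_rot":[0,0,0],"gripper":0.3},
    {"translation":[0,0,0],"delta_rot":[0,0,0],"gripper":0.25},
  ],
)

```text
t: 5.27
position: [0.4971, 0.3562, 0.0478]
tool_rot: [[0.998, -0.055, -0.004], [-0.055, -0.998, -0.003], [-0.004, 0.003, -1.0]]
ft_force: [-0.3, -0.8, -0.5]
grip_width: 0.0214
gripper_force: 0.0
```

Run:
```python
from h import *
a=r.read_camera("top")[185:250,127:205,::-1]; b=r.read_camera("side")[90:155,250:328,::-1]
cv2.imwrite("pics/c2.png",cv2.resize(np.hstack([a,b]),None,fx=5,fy=5,interpolation=cv2.INTER_CUBIC))
```

```text
(no output)
```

View pics/c2.png

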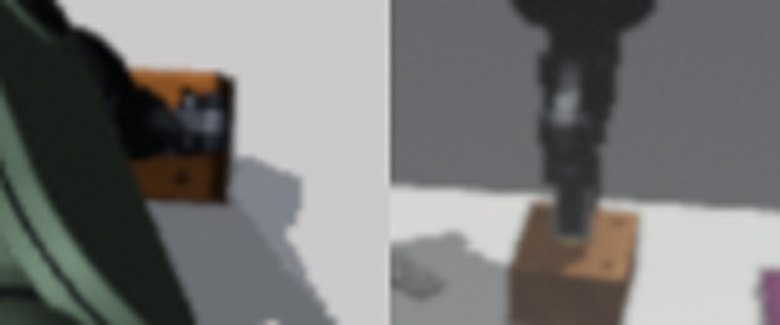

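The fingers straddle the handle, at (575,215) in the side crop. I'll close gently and check the side force.

Call:
drive_tool(
  rows=[
    {"translation":[0,0,0],"delta_rot":[0,0,0],"gripper":0.2},
    {"translation":[0,0,0],"delta_rot":[0,0,0],"gripper":0.16},
    {"translation":[0,0,0],"delta_rot":[0,0,0],"gripper":0.13},
    {"translation":[0,0,0],"delta_rot":[0,0,0],"gripper":0.1},
    {"translation":[0,0,0],"delta_rot":[0,0,0],"gripper":0.05},
    {"translation":[0,0,0],"delta_rot":[0,0,0],"gripper":0.0},
  ],
  force=25,
)

```text
t: 5.87
position: [0.4992, 0.3578, 0.0518]
tool_rot: [[0.998, -0.055, 0.002], [-0.055, -0.998, 0.002], [0.002, -0.002, -1.0]]
ft_force: [-0.5, -0.1, 6.1]
grip_width: 0.0105
gripper_force: 24.8
```

Call:
drive_tool(
  rows=[
    {"translation":[0,0,0],"delta_rot":[0,0,0],"gripper":0.0},
    {"translation":[0,0,0.2],"delta_rot":[0,0,0],"gripper":0.0},
    {"translation":[0,0,0.5],"delta_rot":[0,0,0],"gripper":0.0},
    {"translation":[0,0,0.8],"delta_rot":[0,0,0],"gripper":0.0},
    {"translation":[0,0,0.8],"delta_rot":[0,0,0],"gripper":0.0},
    {"translation":[0,0,0.8],"delta_rot":[0,0,0],"gripper":0.0},
    {"translation":[0,0,0.2],"delta_rot":[0,0,0],"gripper":0.0},
    {"translation":[0,0,0],"delta_rot":[0,0,0],"gripper":0.0},
  ],
  force=60,
)

```text
t: 6.53
position: [0.4991, 0.3575, 0.1344]
tool_rot: [[0.998, -0.055, 0.003], [-0.055, -0.998, 0.002], [0.003, -0.002, -1.0]]
ft_force: [0.0, 0.1, -0.9]
grip_width: 0.0105
gripper_force: 59.3
```

Call:
drive_tool(
  rows=[
    {"translation":[0.2,-0.9,0],"delta_rot":[0,0,0.03],"gripper":0.0},
    {"translation":[0.25,-0.9,0],"delta_rot":[0,0,0.03],"gripper":0.0},
    {"translation":[0.25,-0.9,0],"delta_rot":[0,0,0.03],"gripper":0.0},
    {"translation":[0.25,-0.9,0],"delta_rot":[0,0,0.03],"gripper":0.0},
    {"translation":[0.25,-0.9,0],"delta_rot":[0,0,0.03],"gripper":0.0},
    {"translation":[0.25,-0.9,0],"delta_rot":[0,0,0.03],"gripper":0.0},
    {"translation":[0.25,-0.9,0],"delta_rot":[0,0,0.03],"gripper":0.0},
    {"translation":[0.2,-0.58,0],"delta_rot":[0,0,0.02],"gripper":0.0},
  ],
)

```text
t: 7.2
position: [0.545, 0.1827, 0.131]
tool_rot: [[0.983, 0.185, -0.004], [0.185, -0.983, -0.002], [-0.004, 0.001, -1.0]]
ft_force: [0.2, -0.8, -0.8]
grip_width: 0.0104
gripper_force: 59.3
```

Call:
drive_tool(
  rows=[
    {"translation":[0,0,-0.2],"delta_rot":[0,0,0],"gripper":0.0},
    {"translation":[0,0,0],"delta_rot":[0,0,0],"gripper":0.0},
    {"translation":[0,0,0],"delta_rot":[0,0,0],"gripper":0.0},
  ],
)

```text
t: 7.45
position: [0.5449, 0.1854, 0.1264]
tool_rot: [[0.983, 0.185, -0.003], [0.185, -0.983, -0.001], [-0.003, -0.0, -1.0]]
ft_force: [0.2, 0.3, -0.5]
grip_width: 0.0103
gripper_force: 59.3
```

```bash
cat > fit.py <<'E'
from h import *
from scipy.optimize import minimize
a=np.linspace(0,2*np.pi,180,endpoint=False)
def fit(n,im,x0):
    # mean radial brightness step over the case-top circle (r 38, z 40): bright inside, dark outside
    g=cv2.GaussianBlur(im.mean(2).astype(np.float32),(0,0),.7)
    def S(p,rad):
        P=np.c_[p[0]+rad*np.cos(a),p[1]+rad*np.sin(a),np.full(180,.040)]
        uv=proj(n,P).astype(np.float32); return cv2.remap(g,uv[:,0].copy(),uv[:,1].copy(),1).ravel()
    f=lambda p:-np.mean(np.clip(S(p,.0365)-S(p,.0395),-10,60))
    best=min((minimize(f,np.array(x0)+d,method="Nelder-Mead",options=dict(initial_simplex=np.array(x0)+d+np.array([[0,0],[.003,0],[0,.003]]))) for d in np.array([[0,0],[.003,0],[-.003,0],[0,.003],[0,-.003]])),key=lambda q:q.fun)
    return best.x,best.fun
if __name__=="__main__":
    for n in("top","side"):
        print(n,fit(n,cv2.imread(f"pics/raw_{n}.png")[:,:,::-1],(.595,.177)))
    a1=r.read_camera("top")[150:215,195:273,::-1]; b=r.read_camera("side")[130:195,265:343,::-1]
    print(r.get_state()["position"])
    cv2.imwrite("pics/c3.png",cv2.resize(np.hstack([a1,b]),None,fx=5,fy=5,interpolation=cv2.INTER_CUBIC))
E
python3 fit.py
```

```text
top (array([0.59291369, 0.17676589]), np.float64(-39.259666442871094))
side (array([0.59470739, 0.16378625]), np.float64(-9.26583480834961))
[0.54538343 0.18600094 0.1272171 ]
```

View pics/c3.png

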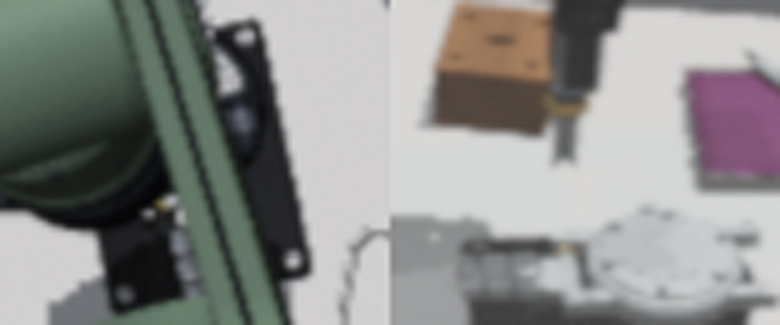

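The side crop shows the fork tip at (564,160), the collar at (566,103), and the brass shoulder at (565,247) below it. I'll compare the brass centroids with the model projections.

```bash
cat > br.py <<'E'
from h import *
def brass(im,box):
    x0,y0,x1,y1=box; c=im[y0:y1,x0:x1].astype(float); w=np.clip(np.minimum(c[:,:,0],c[:,:,1])-c[:,:,2]-22,0,None)
    w[(c[:,:,0]-c[:,:,1])>70]=0
    v,u=np.mgrid[y0:y1,x0:x1]; return (np.array([(u*w).sum(),(v*w).sum()])/w.sum()).round(2),w.sum().round(),(w>0).sum()
E
python3 - <<'E'
from br import *
L=lambda n:cv2.imread(f"pics/raw_{n}.png")[:,:,::-1]
g=lambda p,o=(.593,.1765),th=10.6:np.array([o[0]+p[0]*np.cos(np.radians(th))-p[1]*np.sin(np.radians(th)),o[1]+p[0]*np.sin(np.radians(th))+p[1]*np.cos(np.radians(th)),p[2]])
sh=g((-.046,.014,.0325)); print("shoulder",sh,proj("top",sh),proj("side",sh))
print("brass top",brass(L("top"),(218,182,238,200)),"side",brass(L("side"),(290,170,312,185)))
now=r.read_camera("side"); p=np.array(r.get_state()["position"]); s=r.get_state()
print("collar now",brass(now,(285,143,315,160)),proj("side",[p-[0,0,.0478-.036]]),"tip",proj("side",[p-[0,0,.0478]]))
print("collar old",brass(L("side"),(355-90,191-5-70,330,206)) ,proj("side",[[.4991,.3575,.042]]))
print("brass now side",brass(now,(290,172,312,188)))
t=r.read_camera("top"); print("now top",brass(t,(215,182,240,202)))
E
```

```text
shoulder [0.54520966 0.18179933 0.0325    ] [[227.36784972 190.73611727]] [[299.66225656 179.05244718]]
brass top (array([226.69, 190.  ]), np.float64(26.0), np.int64(5)) side (array([nan, nan]), np.float64(0.0), np.int64(0))
collar now (array([292.52, 144.97]), np.float64(200.0), np.int64(40)) [[301.65195509 149.25488853]] tip [[300.87525669 162.10449727]]
collar old (array([288.34, 138.56]), np.float64(1618.0), np.int64(237)) [[287.3885661  136.21074375]]
brass now side (array([nan, nan]), np.float64(0.0), np.int64(0))
now top (array([226.81, 190.29]), np.float64(21.0), np.int64(3))br.py:5: RuntimeWarning: invalid value encountered in divide
  v,u=np.mgrid[y0:y1,x0:x1]; return (np.array([(u*w).sum(),(v*w).sum()])/w.sum()).round(2),w.sum().round(),(w>0).sum()
```

Run:
```python
from h import *
im=np.mean([r.read_camera("side") for _ in range(3)],0).mean(2)
for v in range(146,165):
    row=im[v,285:318]; bg=np.median(np.r_[im[v,285:292],im[v,308:314]]); w=np.clip(bg-row-12,0,None); w[:8]=0;w[25:]=0
    print(v,round(bg),(w*np.arange(285,318)).sum()/max(w.sum(),1),round(w.sum()))
p=np.array(r.get_state()["position"])
for z in(.0,.01,.02,.03,.036,.045): print(z,proj("side",[p-[0,0,.0478-z]]))
for z in(.04,.045): print(z,proj("side",[p-[0,0,.0]]))
```

```text
146 80 302.41925465838506 36
147 71 0.0 0
148 71 0.0 0
149 71 0.0 0
150 71 0.0 0
151 71 0.0 0
152 72 0.0 0
153 72 0.0 0
154 74 0.0 0
155 88 293.4130434782609 10
156 149 296.6005571030641 199
157 203 298.41057102406796 471
158 213 299.7412190082644 430
159 213 299.6627780792187 410
160 213 299.62470588235294 378
161 214 299.5988467874794 270
162 214 299.5662100456621 97
163 214 0.0 0
164 214 0.0 0
0.0 [[301.01046849 162.05100227]]
0.01 [[301.22355684 158.54504748]]
0.02 [[301.43952752 154.98882661]]
0.03 [[301.65843224 151.38136087]]
0.036 [[301.79120527 149.19186857]]
0.045 [[301.99240607 145.87188338]]
0.04 [[302.05550676 144.83014915]]
0.045 [[302.05550676 144.83014915]]
```

Call:
drive_tool(
  rows=[
    {"translation":[0.1,-0.02,-0.6],"delta_rot":[0,0,0],"gripper":0.0},
    {"translation":[0,0,-0.6],"delta_rot":[0,0,0],"gripper":0.0},
    {"translation":[0,0,-0.4],"delta_rot":[0,0,0],"gripper":0.0},
    {"translation":[0,0,0],"delta_rot":[0,0,0],"gripper":0.0},
    {"translation":[0,0,0],"delta_rot":[0,0,0],"gripper":0.0},
  ],
)

```text
t: 8.22
position: [0.5482, 0.1847, 0.0875]
tool_rot: [[0.983, 0.185, -0.001], [0.185, -0.983, -0.0], [-0.001, 0.0, -1.0]]
ft_force: [-0.5, -0.9, 0.5]
grip_width: 0.0103
gripper_force: 59.3
```

Run:
```python
from h import *
s=r.get_state(); print(np.round(s["position"],4))
a1=r.read_camera("top")[170:210,205:253,::-1]; b=r.read_camera("side")[150:190,278:326,::-1]
s=r.get_state(); print(np.round(s["position"],4),np.round(s["ft_force"],1))
cv2.imwrite("pics/c4.png",cv2.resize(np.hstack([a1,b]),None,fx=8,fy=8,interpolation=cv2.INTER_CUBIC))
```

```text
[0.5482 0.1847 0.0875]
[0.549  0.1849 0.0886] [-0.6 -0.4 -0.1]
```

View pics/c4.png

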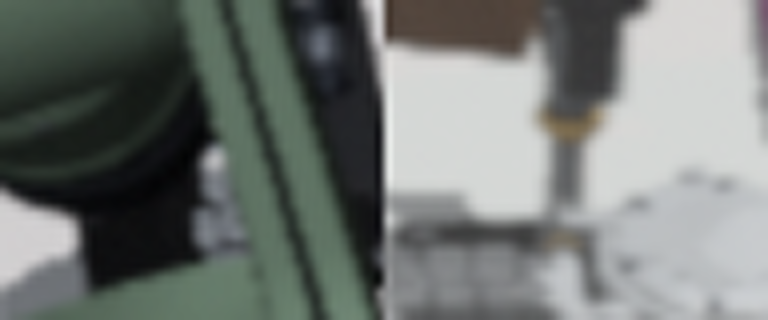

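The side crop has the blade at about (565,200) and the shoulder at (562,238), so the tool is about 1 mm too far in +x. I'll correct that and descend in small steps with force checks.

Call:
drive_tool(
  rows=[
    {"translation":[-0.04,0.01,-0.1],"delta_rot":[0,0,0],"gripper":0.0},
    {"translation":[0,0,-0.1],"delta_rot":[0,0,0],"gripper":0.0},
    {"translation":[0,0,0],"delta_rot":[0,0,0],"gripper":0.0},
    {"translation":[0,0,0],"delta_rot":[0,0,0],"gripper":0.0},
  ],
)

```text
t: 8.65
position: [0.5474, 0.1849, 0.0829]
tool_rot: [[0.983, 0.185, 0.0], [0.185, -0.983, -0.0], [-0.0, 0.0, -1.0]]
ft_force: [-0.1, 0.0, 0.0]
grip_width: 0.0103
gripper_force: 59.3
```

Call:
drive_tool(
  rows=[
    {"translation":[0,0,-0.06],"delta_rot":[0,0,0],"gripper":0.0},
    {"translation":[0,0,0],"delta_rot":[0,0,0],"gripper":0.0},
    {"translation":[0,0,0],"delta_rot":[0,0,0],"gripper":0.0},
  ],
)

```text
t: 8.9
position: [0.5474, 0.1849, 0.0813]
tool_rot: [[0.983, 0.185, -0.0], [0.185, -0.983, -0.0], [-0.0, 0.0, -1.0]]
ft_force: [1.0, 0.1, -1.0]
grip_width: 0.0103
gripper_force: 59.3
```

Call:
drive_tool(
  rows=[
    {"translation":[0,0,-0.06],"delta_rot":[0,0,0],"gripper":0.0},
    {"translation":[0,0,0],"delta_rot":[0,0,0],"gripper":0.0},
    {"translation":[0,0,0],"delta_rot":[0,0,0],"gripper":0.0},
  ],
)

```text
t: 9.15
position: [0.5474, 0.1849, 0.0797]
tool_rot: [[0.983, 0.185, -0.0], [0.185, -0.983, -0.0], [-0.0, 0.0, -1.0]]
ft_force: [0.8, -0.5, -0.6]
grip_width: 0.0102
gripper_force: 59.3
```

Call:
drive_tool(
  rows=[
    {"translation":[0,0,-0.04],"delta_rot":[0,0,0],"gripper":0.0},
    {"translation":[0,0,0],"delta_rot":[0,0,0],"gripper":0.0},
    {"translation":[0,0,0],"delta_rot":[0,0,0],"gripper":0.0},
  ],
)

```text
t: 9.4
position: [0.5474, 0.1849, 0.0788]
tool_rot: [[0.983, 0.185, -0.0], [0.185, -0.983, -0.0], [-0.0, 0.0, -1.0]]
ft_force: [0.4, 0.6, 0.6]
grip_width: 0.0104
gripper_force: 59.3
```

Call:
drive_tool(
  rows=[
    {"translation":[0,0,-0.04],"delta_rot":[0,0,0],"gripper":0.0},
    {"translation":[0,0,0],"delta_rot":[0,0,0],"gripper":0.0},
    {"translation":[0,0,0],"delta_rot":[0,0,0],"gripper":0.0},
  ],
)

```text
t: 9.65
position: [0.5474, 0.1849, 0.0778]
tool_rot: [[0.983, 0.185, -0.0], [0.185, -0.983, -0.0], [-0.0, 0.0, -1.0]]
ft_force: [-0.1, 0.8, -0.7]
grip_width: 0.0101
gripper_force: 59.3
```

Call:
drive_tool(
  rows=[
    {"translation":[0,0,-0.04],"delta_rot":[0,0,0],"gripper":0.0},
    {"translation":[0,0,0],"delta_rot":[0,0,0],"gripper":0.0},
    {"translation":[0,0,0],"delta_rot":[0,0,0],"gripper":0.0},
  ],
)

```text
t: 9.9
position: [0.5474, 0.1849, 0.0768]
tool_rot: [[0.983, 0.185, -0.0], [0.185, -0.983, -0.0], [-0.0, 0.0, -1.0]]
ft_force: [0.4, -0.4, -1.6]
grip_width: 0.0099
gripper_force: 59.3
```

Call:
drive_tool(
  rows=[
    {"translation":[0,0,-0.04],"delta_rot":[0,0,0],"gripper":0.0},
    {"translation":[0,0,0],"delta_rot":[0,0,0],"gripper":0.0},
    {"translation":[0,0,0],"delta_rot":[0,0,0],"gripper":0.0},
  ],
)

```text
t: 10.15
position: [0.5474, 0.1849, 0.0758]
tool_rot: [[0.983, 0.185, -0.0], [0.185, -0.983, -0.0], [-0.0, 0.0, -1.0]]
ft_force: [-0.1, 0.1, -0.9]
grip_width: 0.0102
gripper_force: 59.3
```

Call:
drive_tool(
  rows=[
    {"translation":[0,0,-0.04],"delta_rot":[0,0,0],"gripper":0.0},
    {"translation":[0.007,-0.039,0],"delta_rot":[0,0,0],"gripper":0.0},
    {"translation":[0,0,0],"delta_rot":[0,0,0],"gripper":0.0},
    {"translation":[0,0,0],"delta_rot":[0,0,0],"gripper":0.0},
  ],
)

```text
t: 10.48
position: [0.5476, 0.1841, 0.0748]
tool_rot: [[0.983, 0.185, -0.0], [0.185, -0.983, 0.0], [-0.0, -0.0, -1.0]]
ft_force: [-0.0, 0.8, -0.4]
grip_width: 0.0102
gripper_force: 59.3
```

Call:
drive_tool(
  rows=[
    {"translation":[0.007,-0.039,0],"delta_rot":[0,0,0],"gripper":0.0},
    {"translation":[0,0,0],"delta_rot":[0,0,0],"gripper":0.0},
    {"translation":[0,0,0],"delta_rot":[0,0,0],"gripper":0.0},
  ],
)

```text
t: 10.73
position: [0.5477, 0.1836, 0.0749]
tool_rot: [[0.983, 0.184, -0.0], [0.184, -0.983, 0.001], [0.0, -0.001, -1.0]]
ft_force: [-1.6, 5.1, -0.6]
grip_width: 0.0102
gripper_force: 59.2
```

Call:
drive_tool(
  rows=[
    {"translation":[0.007,-0.039,0],"delta_rot":[0,0,0],"gripper":0.0},
    {"translation":[0,0,0],"delta_rot":[0,0,0],"gripper":0.0},
    {"translation":[0,0,0],"delta_rot":[0,0,0],"gripper":0.0},
  ],
)

```text
t: 10.98
position: [0.5479, 0.1828, 0.0749]
tool_rot: [[0.983, 0.184, -0.0], [0.184, -0.983, 0.001], [0.0, -0.001, -1.0]]
ft_force: [-1.1, 6.1, 0.2]
grip_width: 0.0101
gripper_force: 59.2
```

Call:
drive_tool(
  rows=[
    {"translation":[0.007,-0.039,0],"delta_rot":[0,0,0],"gripper":0.0},
    {"translation":[0,0,0],"delta_rot":[0,0,0],"gripper":0.0},
    {"translation":[0,0,0],"delta_rot":[0,0,0],"gripper":0.0},
  ],
)

```text
t: 11.23
position: [0.548, 0.1821, 0.075]
tool_rot: [[0.983, 0.184, -0.0], [0.184, -0.983, 0.002], [0.0, -0.002, -1.0]]
ft_force: [-2.1, 7.1, -1.2]
grip_width: 0.0101
gripper_force: 59.2
```

Call:
drive_tool(
  rows=[
    {"translation":[0.006,-0.03,0],"delta_rot":[0,0,0],"gripper":0.0},
    {"translation":[0,0,0],"delta_rot":[0,0,0],"gripper":0.0},
    {"translation":[0,0,0],"delta_rot":[0,0,0],"gripper":0.0},
  ],
)

```text
t: 11.48
position: [0.5482, 0.1817, 0.075]
tool_rot: [[0.983, 0.184, 0.0], [0.184, -0.983, 0.003], [0.001, -0.003, -1.0]]
ft_force: [-1.3, 6.4, 0.0]
grip_width: 0.0104
gripper_force: 59.2
```

Call:
drive_tool(
  rows=[
    {"translation":[0.006,-0.035,0],"delta_rot":[0,0,0],"gripper":0.0},
    {"translation":[0,0,0],"delta_rot":[0,0,0],"gripper":0.0},
    {"translation":[0,0,0],"delta_rot":[0,0,0],"gripper":0.0},
  ],
)

```text
t: 11.73
position: [0.5484, 0.1811, 0.075]
tool_rot: [[0.983, 0.184, 0.0], [0.184, -0.983, 0.003], [0.001, -0.003, -1.0]]
ft_force: [-1.0, 7.8, -0.9]
grip_width: 0.0103
gripper_force: 59.2
```

Call:
drive_tool(
  rows=[
    {"translation":[0.006,-0.03,0],"delta_rot":[0,0,0],"gripper":0.0},
    {"translation":[0,0,0],"delta_rot":[0,0,0],"gripper":0.0},
    {"translation":[0,0,0],"delta_rot":[0,0,0],"gripper":0.0},
  ],
)

```text
t: 11.98
position: [0.5485, 0.1806, 0.0751]
tool_rot: [[0.983, 0.184, 0.0], [0.184, -0.983, 0.004], [0.001, -0.004, -1.0]]
ft_force: [-1.4, 8.2, 0.1]
grip_width: 0.01
gripper_force: 59.3
```

Run:
```python
from h import *
F=[];P=[]
for i in range(4):
    r.read_camera("side"); s=r.get_state(); F.append(s["ft_force"]);P.append(s["position"])
print(np.mean(F,0).round(2),np.mean(P,0).round(4))
```

```text
[-1.81  9.15  0.34] [0.5485 0.1806 0.0751]
```

Call:
drive_tool(
  rows=[
    {"translation":[0.006,-0.035,0],"delta_rot":[0,0,0],"gripper":0.0},
    {"translation":[0,0,0],"delta_rot":[0,0,0],"gripper":0.0},
    {"translation":[0,0,0],"delta_rot":[0,0,0],"gripper":0.0},
  ],
)

```text
t: 12.43
position: [0.5487, 0.18, 0.0751]
tool_rot: [[0.983, 0.183, 0.0], [0.183, -0.983, 0.004], [0.001, -0.004, -1.0]]
ft_force: [-1.5, 10.7, 0.2]
grip_width: 0.0102
gripper_force: 59.3
```

```bash
cat > f.py <<'E'
from h import *
F=[];P=[]
for i in range(5):
    r.read_camera("side"); s=r.get_state(); F.append(s["ft_force"]);P.append(s["position"])
print(np.mean(F,0).round(2),np.mean(P,0).round(4),s["t"])
E
python3 f.py
```

```text
[-2.    9.78 -0.16] [0.5487 0.1801 0.0751] 12.6833
```

Call:
drive_tool(
  rows=[
    {"translation":[0.004,-0.026,0],"delta_rot":[0,0,0],"gripper":0.0},
    {"translation":[0,0,0],"delta_rot":[0,0,0],"gripper":0.0},
    {"translation":[0,0,0],"delta_rot":[0,0,0],"gripper":0.0},
  ],
)

```text
t: 12.93
position: [0.5488, 0.1796, 0.0751]
tool_rot: [[0.983, 0.183, 0.0], [0.183, -0.983, 0.005], [0.001, -0.005, -1.0]]
ft_force: [-2.4, 10.6, 0.7]
grip_width: 0.0101
gripper_force: 59.4
```

Call:
drive_tool(
  rows=[
    {"translation":[-0.079,-0.015,0],"delta_rot":[0,0,0],"gripper":0.0},
    {"translation":[0,0,0],"delta_rot":[0,0,0],"gripper":0.0},
    {"translation":[0,0,0],"delta_rot":[0,0,0],"gripper":0.0},
  ],
)

```text
t: 13.18
position: [0.5471, 0.1793, 0.0753]
tool_rot: [[0.983, 0.183, 0.001], [0.183, -0.983, 0.005], [0.002, -0.005, -1.0]]
ft_force: [-1.5, 10.9, -1.8]
grip_width: 0.0101
gripper_force: 59.5
```

```bash
python3 f.py
```

```text
[-2.1  10.52 -0.3 ] [0.5471 0.1794 0.0753] 13.4333
```

Call:
drive_tool(
  rows=[
    {"translation":[-0.079,-0.015,0],"delta_rot":[0,0,0],"gripper":0.0},
    {"translation":[0,0,0],"delta_rot":[0,0,0],"gripper":0.0},
    {"translation":[0,0,0],"delta_rot":[0,0,0],"gripper":0.0},
  ],
)

```text
t: 13.68
position: [0.5453, 0.179, 0.0753]
tool_rot: [[0.983, 0.183, 0.001], [0.183, -0.983, 0.005], [0.002, -0.005, -1.0]]
ft_force: [-1.2, 10.9, -0.8]
grip_width: 0.0101
gripper_force: 59.5
```

Call:
drive_tool(
  rows=[
    {"translation":[-0.079,-0.015,0],"delta_rot":[0,0,0],"gripper":0.0},
    {"translation":[0,0,0],"delta_rot":[0,0,0],"gripper":0.0},
    {"translation":[0,0,0],"delta_rot":[0,0,0],"gripper":0.0},
  ],
)

```text
t: 13.93
position: [0.5431, 0.1786, 0.0753]
tool_rot: [[0.983, 0.183, 0.001], [0.183, -0.983, 0.005], [0.002, -0.005, -1.0]]
ft_force: [-1.9, 10.6, -0.8]
grip_width: 0.0103
gripper_force: 59.5
```

Call:
drive_tool(
  rows=[
    {"translation":[-0.079,-0.015,0],"delta_rot":[0,0,0],"gripper":0.0},
    {"translation":[0,0,0],"delta_rot":[0,0,0],"gripper":0.0},
    {"translation":[0,0,0],"delta_rot":[0,0,0],"gripper":0.0},
  ],
)

```text
t: 14.18
position: [0.5407, 0.1781, 0.0751]
tool_rot: [[0.983, 0.183, -0.0], [0.183, -0.983, 0.005], [0.001, -0.005, -1.0]]
ft_force: [-2.5, 10.9, -0.1]
grip_width: 0.0103
gripper_force: 59.5
```

Call:
drive_tool(
  rows=[
    {"translation":[-0.079,-0.015,0],"delta_rot":[0,0,0],"gripper":0.0},
    {"translation":[0,0,0],"delta_rot":[0,0,0],"gripper":0.0},
    {"translation":[0,0,0],"delta_rot":[0,0,0],"gripper":0.0},
  ],
)

```text
t: 14.43
position: [0.5381, 0.1774, 0.0749]
tool_rot: [[0.983, 0.183, -0.001], [0.183, -0.983, 0.004], [-0.001, -0.004, -1.0]]
ft_force: [-3.7, 10.2, -1.0]
grip_width: 0.0102
gripper_force: 59.4
```

Call:
drive_tool(
  rows=[
    {"translation":[-0.079,-0.015,0],"delta_rot":[0,0,0],"gripper":0.0},
    {"translation":[0,0,0],"delta_rot":[0,0,0],"gripper":0.0},
    {"translation":[0,0,0],"delta_rot":[0,0,0],"gripper":0.0},
  ],
)

```text
t: 14.68
position: [0.5356, 0.1768, 0.0747]
tool_rot: [[0.983, 0.183, -0.003], [0.183, -0.983, 0.003], [-0.002, -0.004, -1.0]]
ft_force: [-2.6, 9.2, -0.1]
grip_width: 0.0105
gripper_force: 59.6
```

Run:
```python
from h import *
s=r.get_state(); print(np.round(s["position"],4),s["ft_force"])
a1=r.read_camera("top")[165:215,205:253,::-1]; b=r.read_camera("side")[150:200,268:326,::-1]
cv2.imwrite("pics/c5.png",cv2.resize(np.hstack([a1,b]),None,fx=7,fy=7,interpolation=cv2.INTER_CUBIC))
```

```text
[0.5356 0.1768 0.0747] [-2.55164801  9.24183302 -0.13229148]
```

View pics/c5.png

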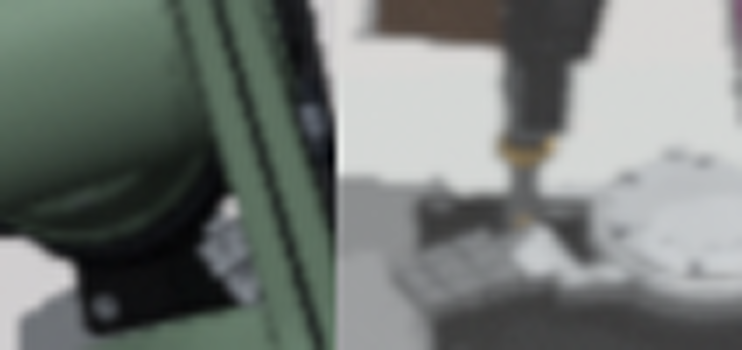

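The link has swung about 15° in the side crop, with the shoulder at (522,215) well clear of the lug. I'll ease the spring off, then lift the fork straight up.

Call:
drive_tool(
  rows=[
    {"translation":[-0.008,0.042,0],"delta_rot":[0,0,0],"gripper":0.0},
    {"translation":[-0.008,0.042,0],"delta_rot":[0,0,0],"gripper":0.0},
    {"translation":[-0.008,0.042,0],"delta_rot":[0,0,0],"gripper":0.0},
    {"translation":[-0.008,0.042,0],"delta_rot":[0,0,0],"gripper":0.0},
    {"translation":[-0.008,0.03,0],"delta_rot":[0,0,0],"gripper":0.0},
    {"translation":[0,0,0],"delta_rot":[0,0,0],"gripper":0.0},
    {"translation":[0,0,0],"delta_rot":[0,0,0],"gripper":0.0},
  ],
)

```text
t: 15.37
position: [0.5353, 0.1803, 0.0747]
tool_rot: [[0.983, 0.185, -0.001], [0.185, -0.983, 0.001], [-0.001, -0.001, -1.0]]
ft_force: [-2.0, 4.4, -0.9]
grip_width: 0.0104
gripper_force: 59.4
```

```bash
python3 f.py
```

```text
[-2.09  4.37 -0.44] [0.5354 0.1803 0.0747] 15.6167
```

Call:
drive_tool(
  rows=[
    {"translation":[-0.006,0.03,0],"delta_rot":[0,0,0],"gripper":0.0},
    {"translation":[-0.006,0.03,0],"delta_rot":[0,0,0],"gripper":0.0},
    {"translation":[0,0,0],"delta_rot":[0,0,0],"gripper":0.0},
    {"translation":[0,0,0],"delta_rot":[0,0,0],"gripper":0.0},
  ],
)

```text
t: 15.95
position: [0.5356, 0.1814, 0.0748]
tool_rot: [[0.983, 0.185, -0.0], [0.185, -0.983, -0.0], [-0.0, 0.0, -1.0]]
ft_force: [-1.7, 4.1, -0.9]
grip_width: 0.0106
gripper_force: 59.4
```

```bash
python3 f.py
```

```text
[-1.54  3.66 -0.36] [0.5357 0.1813 0.0748] 16.2
```

Call:
drive_tool(
  rows=[
    {"translation":[-0.006,0.03,0],"delta_rot":[0,0,0],"gripper":0.0},
    {"translation":[-0.006,0.03,0],"delta_rot":[0,0,0],"gripper":0.0},
    {"translation":[0,0,0],"delta_rot":[0,0,0],"gripper":0.0},
    {"translation":[0,0,0],"delta_rot":[0,0,0],"gripper":0.0},
  ],
)

```text
t: 16.53
position: [0.5357, 0.1824, 0.0749]
tool_rot: [[0.983, 0.185, 0.001], [0.185, -0.983, -0.001], [0.0, 0.001, -1.0]]
ft_force: [-0.3, 0.6, -1.6]
grip_width: 0.0104
gripper_force: 59.4
```

```bash
python3 f.py
```

```text
[-0.57  0.06 -0.3 ] [0.5356 0.1825 0.0749] 16.7833
```

Call:
drive_tool(
  rows=[
    {"translation":[0,0,0.1],"delta_rot":[0,0,0],"gripper":0.0},
    {"translation":[0,0,0.2],"delta_rot":[0,0,0],"gripper":0.0},
    {"translation":[0,0,0.7],"delta_rot":[0,0,0],"gripper":0.0},
    {"translation":[0,0,0.8],"delta_rot":[0,0,0],"gripper":0.0},
    {"translation":[0,0,0.6],"delta_rot":[0,0,0],"gripper":0.0},
  ],
)

```text
t: 17.2
position: [0.5359, 0.1829, 0.1366]
tool_rot: [[0.983, 0.185, 0.002], [0.185, -0.983, 0.0], [0.002, 0.0, -1.0]]
ft_force: [0.3, 0.3, -0.2]
grip_width: 0.0099
gripper_force: 59.3
```

Call:
drive_tool(
  rows=[
    {"translation":[-0.18,0.9,0],"delta_rot":[0,0,-0.03],"gripper":0.0},
    {"translation":[-0.18,0.9,0],"delta_rot":[0,0,-0.03],"gripper":0.0},
    {"translation":[-0.18,0.9,0],"delta_rot":[0,0,-0.03],"gripper":0.0},
    {"translation":[-0.18,0.9,0],"delta_rot":[0,0,-0.03],"gripper":0.0},
    {"translation":[-0.18,0.9,0],"delta_rot":[0,0,-0.03],"gripper":0.0},
    {"translation":[-0.18,0.9,0],"delta_rot":[0,0,-0.03],"gripper":0.0},
    {"translation":[-0.18,0.9,0],"delta_rot":[0,0,-0.03],"gripper":0.0},
    {"translation":[-0.2,0.7,0],"delta_rot":[0,0,-0.02],"gripper":0.0},
  ],
)

```text
t: 17.87
position: [0.4989, 0.3596, 0.1354]
tool_rot: [[0.998, -0.056, 0.001], [-0.056, -0.998, 0.001], [0.001, -0.001, -1.0]]
ft_force: [-0.7, 0.7, -0.5]
grip_width: 0.0099
gripper_force: 59.4
```

Call:
drive_tool(
  rows=[
    {"translation":[0,0,0],"delta_rot":[0,0,0],"gripper":0.0},
    {"translation":[0,0,0],"delta_rot":[0,0,0],"gripper":0.0},
    {"translation":[0,0,0],"delta_rot":[0,0,0],"gripper":0.0},
    {"translation":[0,0,0],"delta_rot":[0,0,0],"gripper":0.0},
  ],
)

```text
t: 18.2
position: [0.4992, 0.3568, 0.135]
tool_rot: [[0.998, -0.056, 0.0], [-0.056, -0.998, -0.001], [0.0, 0.001, -1.0]]
ft_force: [0.7, 0.5, -0.3]
grip_width: 0.0103
gripper_force: 59.4
```

```bash
python3 f.py
python3 - <<'E'
from h import *
b=r.read_camera("side")[95:145,265:325,::-1]; a=r.read_camera("top")[155:205,200:260,::-1]
cv2.imwrite("pics/c6.png",cv2.resize(np.hstack([b,a]),None,fx=6,fy=6,interpolation=cv2.INTER_CUBIC))
E
```

```text
[ 0.08 -0.05 -0.18] [0.4992 0.357  0.135 ] 18.45
```

View pics/c6.png

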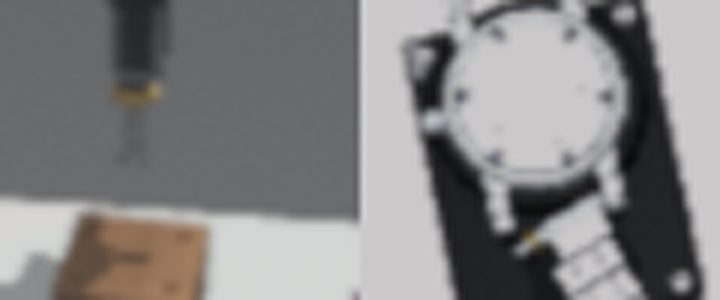

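Side crop: the tool is above the slot at (135,257) and hangs straight. Top crop: the link has swung clear, with the brass shoulder outside the lug at (532,240). I'll lower the tool into the slot.

Call:
drive_tool(
  rows=[
    {"translation":[0,0.02,-0.7],"delta_rot":[0,0,0],"gripper":0.0},
    {"translation":[0,0,-0.7],"delta_rot":[0,0,0],"gripper":0.0},
    {"translation":[0,0,-0.3],"delta_rot":[0,0,0],"gripper":0.0},
    {"translation":[0,0,-0.15],"delta_rot":[0,0,0],"gripper":0.0},
    {"translation":[0,0,-0.15],"delta_rot":[0,0,0],"gripper":0.0},
    {"translation":[0,0,-0.15],"delta_rot":[0,0,0],"gripper":0.0},
    {"translation":[0,0,0],"delta_rot":[0,0,0],"gripper":0.0},
  ],
)

```text
t: 19.13
position: [0.4989, 0.3583, 0.0809]
tool_rot: [[0.998, -0.055, -0.0], [-0.055, -0.998, -0.0], [-0.0, 0.0, -1.0]]
ft_force: [0.5, -1.5, -0.7]
grip_width: 0.01
gripper_force: 59.4
```

Call:
drive_tool(
  rows=[
    {"translation":[0,-0.02,-0.2],"delta_rot":[0,0,0],"gripper":0.0},
    {"translation":[0,0,-0.25],"delta_rot":[0,0,0],"gripper":0.0},
    {"translation":[0,0,-0.25],"delta_rot":[0,0,0],"gripper":0.0},
    {"translation":[0,0,-0.25],"delta_rot":[0,0,0],"gripper":0.0},
    {"translation":[0,0,-0.12],"delta_rot":[0,0,0],"gripper":0.0},
    {"translation":[0,0,0],"delta_rot":[0,0,0],"gripper":0.0},
    {"translation":[0,0,0],"delta_rot":[0,0,0],"gripper":0.0},
  ],
)

```text
t: 19.72
position: [0.4988, 0.3578, 0.054]
tool_rot: [[0.999, -0.055, -0.001], [-0.055, -0.999, -0.0], [-0.001, 0.001, -1.0]]
ft_force: [0.3, -0.2, -0.5]
grip_width: 0.0103
gripper_force: 59.4
```

```bash
python3 f.py
```

```text
[-0.31  0.18 -0.13] [0.499  0.3578 0.0545] 19.9667
```

Call:
drive_tool(
  rows=[
    {"translation":[0,0,-0.06],"delta_rot":[0,0,0],"gripper":0.0},
    {"translation":[0,0,-0.04],"delta_rot":[0,0,0],"gripper":0.0},
    {"translation":[0,0,0],"delta_rot":[0,0,0],"gripper":0.0},
    {"translation":[0,0,0],"delta_rot":[0,0,0],"gripper":0.0},
  ],
  force=25,
)

```text
t: 20.3
position: [0.499, 0.3578, 0.0519]
tool_rot: [[0.998, -0.055, 0.0], [-0.055, -0.998, -0.0], [0.0, 0.0, -1.0]]
ft_force: [-0.5, -0.0, -0.7]
grip_width: 0.01
gripper_force: 59.6
```

```bash
python3 f.py
```

```text
[ 0.07 -0.24  0.06] [0.499  0.3578 0.0519] 20.55
```

Call:
drive_tool(
  rows=[
    {"translation":[0,0,0],"delta_rot":[0,0,0],"gripper":0.15},
    {"translation":[0,0,0],"delta_rot":[0,0,0],"gripper":0.25},
    {"translation":[0,0,0],"delta_rot":[0,0,0],"gripper":0.4},
    {"translation":[0,0,0],"delta_rot":[0,0,0],"gripper":0.45},
    {"translation":[0,0,0.6],"delta_rot":[0,0,0],"gripper":0.45},
    {"translation":[0,0,1],"delta_rot":[0,0,0],"gripper":0.45},
    {"translation":[0,0,1],"delta_rot":[0,0,0],"gripper":0.55},
    {"translation":[0,0,1],"delta_rot":[0,0,0],"gripper":0.6},
  ],
)

```text
t: 21.22
position: [0.4987, 0.3577, 0.1426]
tool_rot: [[0.998, -0.055, -0.001], [-0.055, -0.998, -0.001], [-0.001, 0.001, -1.0]]
ft_force: [0.5, 0.6, 0.5]
grip_width: 0.0511
gripper_force: 0.0
```

Call:
drive_tool(
  rows=[
    {"translation":[0,0,0.3],"delta_rot":[0,0,0],"gripper":0.6},
    {"translation":[0,0,0],"delta_rot":[0,0,0],"gripper":0.6},
  ],
)

```text
t: 21.38
position: [0.5001, 0.3586, 0.1518]
tool_rot: [[0.998, -0.055, 0.004], [-0.055, -0.998, 0.003], [0.004, -0.003, -1.0]]
ft_force: [-0.3, -0.1, 0.0]
grip_width: 0.0515
gripper_force: 0.0
```

Run:
```python
from h import *
T=r.read_camera("top"); S=r.read_camera("side"); cv2.imwrite("pics/t7.png",T[:,:,::-1]); cv2.imwrite("pics/s7.png",S[:,:,::-1])
print(np.round(r.get_state()["position"],4))
rs=lambda c,f:cv2.resize(np.ascontiguousarray(c[:,:,::-1]),None,fx=f,fy=f,interpolation=cv2.INTER_CUBIC)
a=rs(T[180:230,205:255],8); b=rs(S[165:205,268:308],5); c=rs(S[95:135,265:305],5)
cv2.imwrite("pics/c7.png",np.hstack([a,np.vstack([b,c])]))
for n in("top","side"):
    for x in r.trace(n,"link")[:3]:
        m=x["mask"]; v,u=np.nonzero(m); cc=max(cv2.findContours(m.astype(np.uint8),0,2)[0],key=cv2.contourArea); print(n,round(x["score"],2),m.sum(),u.mean(),v.mean(),unproj(n,cv2.boxPoints(cv2.minAreaRect(cc)),.033)[:,:2].round(4).tolist())
```

```text
[0.4984 0.3575 0.1485]
top 0.76 215 239.24186046511628 199.32093023255814 [[0.5445, 0.1756], [0.5539, 0.1515], [0.5015, 0.1311], [0.4922, 0.1552]]
top 0.69 82 158.02439024390245 247.90243902439025 [[0.4025, 0.3689], [0.4251, 0.3517], [0.4139, 0.3373], [0.3914, 0.3545]]
side 0.7 230 287.9869565217391 187.61304347826086 [[0.4886, 0.1456], [0.5402, 0.1815], [0.5512, 0.1424], [0.501, 0.1085]]
side 0.47 64 253.203125 145.046875 [[0.3917, 0.3179], [0.3965, 0.3432], [0.4277, 0.3144], [0.4226, 0.2901]]
```

View pics/c7.png

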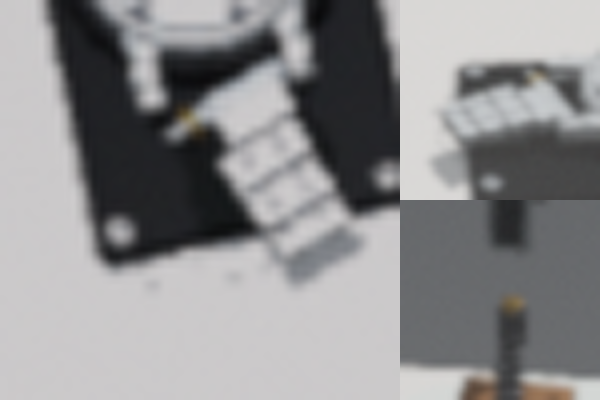

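The top crop shows the link tail's edges running (217,158)→(285,258) and (295,112)→(353,222), ending there; the grey patch below is shadow. The tool stands upright in its slot in the bottom-right crop.

Run:
```python
from h import *
q=np.array([(217,158),(285,258),(295,112),(353,222)],float); uv=np.c_[205+(q[:,0]+.5)/8-.5,180+(q[:,1]+.5)/8-.5]
P=unproj("top",uv,.033)[:,:2]; print(P.round(4))
d=[np.degrees(np.arctan2(*(P[i]-P[i+1])[::-1])) for i in(0,2)]; th=np.radians(np.mean(d)); print("yaw",d)
e=(P[1]+P[3])/2; w=abs((P[1]-P[3])@[-np.sin(th),np.cos(th)]); ux=np.array([np.cos(th),np.sin(th)])
print("end",e,"width",w,"grip",e+ux*.0185,"mid",e+ux*.0525)
# model: pivot (-46,-20) in gauge, from g origin
```

```text
[[0.5236 0.1714]
 [0.4922 0.1509]
 [0.5374 0.1471]
 [0.5029 0.1298]]
yaw [np.float64(33.09161144072304), np.float64(26.631916921644713)]
end [0.49755573 0.14038545] width 0.023613835062730036 grip [0.51359947 0.14959677] mid [0.54308526 0.16652568]
```

Call:
drive_tool(
  rows=[
    {"translation":[0.06,-0.9,0],"delta_rot":[0,0,0.06],"gripper":0.6},
    {"translation":[0.06,-0.9,0],"delta_rot":[0,0,0.06],"gripper":0.6},
    {"translation":[0.06,-0.9,0],"delta_rot":[0,0,0.06],"gripper":0.6},
    {"translation":[0.06,-0.9,0],"delta_rot":[0,0,0.06],"gripper":0.6},
    {"translation":[0.06,-0.9,0],"delta_rot":[0,0,0.06],"gripper":0.6},
    {"translation":[0.06,-0.9,0],"delta_rot":[0,0,0.06],"gripper":0.6},
    {"translation":[0.06,-0.9,0],"delta_rot":[0,0,0.06],"gripper":0.6},
    {"translation":[0.06,-0.9,0],"delta_rot":[0,0,0.06],"gripper":0.6},
  ],
)

```text
t: 22.25
position: [0.51, 0.1765, 0.1477]
tool_rot: [[0.9, 0.436, -0.003], [0.436, -0.9, -0.001], [-0.003, -0.0, -1.0]]
ft_force: [-0.1, 0.2, 0.6]
grip_width: 0.051
gripper_force: 0.0
```

Call:
drive_tool(
  rows=[
    {"translation":[0.06,-0.7,0],"delta_rot":[0,0,0.04],"gripper":0.58},
    {"translation":[0.04,-0.43,0],"delta_rot":[0,0,0.033],"gripper":0.58},
    {"translation":[0,0,-1],"delta_rot":[0,0,0],"gripper":0.58},
    {"translation":[0,0,-1],"delta_rot":[0,0,0],"gripper":0.58},
    {"translation":[0,0,-1],"delta_rot":[0,0,0],"gripper":0.58},
    {"translation":[0,0,0],"delta_rot":[0,0,0],"gripper":0.58},
    {"translation":[0,0,0],"delta_rot":[0,0,0],"gripper":0.58},
    {"translation":[0,0,0],"delta_rot":[0,0,0],"gripper":0.58},
  ],
)

```text
t: 22.92
position: [0.5139, 0.1498, 0.0747]
tool_rot: [[0.866, 0.501, 0.0], [0.501, -0.866, 0.0], [0.0, 0.0, -1.0]]
ft_force: [-0.6, 0.6, 0.0]
grip_width: 0.0494
gripper_force: 0.0
```

```bash
python3 f.py
```

```text
[0.16 0.05 0.56] [0.5143 0.1499 0.0755] 23.1667
```

Call:
drive_tool(
  rows=[
    {"translation":[-0.04,-0.02,-0.7],"delta_rot":[0,0,0],"gripper":0.58},
    {"translation":[0,0,-0.7],"delta_rot":[0,0,0],"gripper":0.5},
    {"translation":[0,0,-0.4],"delta_rot":[0,0,0],"gripper":0.45},
    {"translation":[0,0,-0.1],"delta_rot":[0,0,0],"gripper":0.42},
    {"translation":[0,0,0],"delta_rot":[0,0,0],"gripper":0.4},
    {"translation":[0,0,0],"delta_rot":[0,0,0],"gripper":0.4},
  ],
  force=25,
)

```text
t: 23.67
position: [0.5129, 0.1492, 0.0274]
tool_rot: [[0.866, 0.501, 0.001], [0.501, -0.866, 0.0], [0.001, 0.0, -1.0]]
ft_force: [-0.1, 0.3, 0.8]
grip_width: 0.0339
gripper_force: 0.0
```

```bash
python3 f.py
python3 - <<'E'
from h import *
b=r.read_camera("side")[155:205,255:325,::-1]
cv2.imwrite("pics/c8.png",cv2.resize(np.ascontiguousarray(b),None,fx=9,fy=9,interpolation=cv2.INTER_CUBIC))
E
```

```text
[ 0.08 -0.01 -0.04] [0.513  0.1493 0.0276] 23.9167
```

View pics/c8.png

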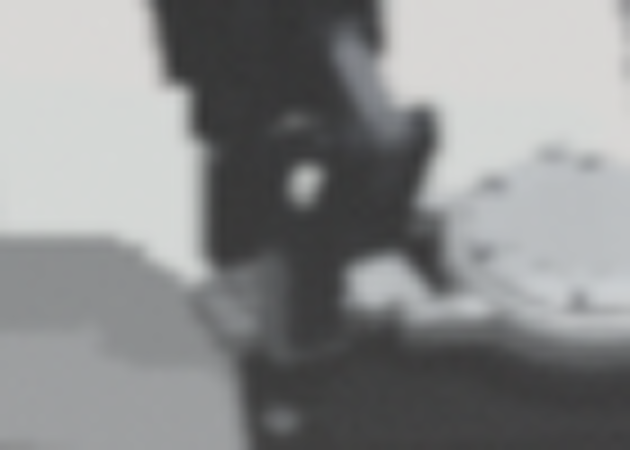

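The near finger, at (310,300), stands in front of the tail and the tail shows to its left at (235,305). The position looks right, so I'll close gently.

Call:
drive_tool(
  rows=[
    {"translation":[0,0,-0.04],"delta_rot":[0,0,0],"gripper":0.36},
    {"translation":[0,0,0],"delta_rot":[0,0,0],"gripper":0.33},
    {"translation":[0,0,0],"delta_rot":[0,0,0],"gripper":0.31},
    {"translation":[0,0,0],"delta_rot":[0,0,0],"gripper":0.29},
    {"translation":[0,0,0],"delta_rot":[0,0,0],"gripper":0.27},
    {"translation":[0,0,0],"delta_rot":[0,0,0],"gripper":0.25},
  ],
  force=20,
)

```text
t: 24.47
position: [0.5124, 0.1491, 0.026]
tool_rot: [[0.866, 0.501, 0.0], [0.501, -0.866, -0.0], [0.0, 0.0, -1.0]]
ft_force: [-0.3, -0.5, 2.0]
grip_width: 0.0258
gripper_force: 19.7
```

```bash
python3 f.py; python3 -c "
from h import *
s=r.get_state();print(s['grip_width'],s['gripper_force'])"
```

```text
[-0.65 -0.47  2.8 ] [0.5124 0.1491 0.026 ] 24.7167
0.02506412777975511 19.82142113149166
```

Call:
drive_tool(
  rows=[
    {"translation":[0,0,0],"delta_rot":[0,0,0],"gripper":0.15},
    {"translation":[0,0,0.01],"delta_rot":[0,0,0],"gripper":0.15},
    {"translation":[-0.04,0.07,0],"delta_rot":[0,0,0],"gripper":0.15},
    {"translation":[-0.04,0.07,0],"delta_rot":[0,0,0],"gripper":0.15},
    {"translation":[0,0,0],"delta_rot":[0,0,0],"gripper":0.15},
  ],
  force=45,
)

```text
t: 25.13
position: [0.5106, 0.1529, 0.0261]
tool_rot: [[0.866, 0.501, 0.001], [0.501, -0.866, 0.0], [0.001, 0.0, -1.0]]
ft_force: [0.8, -0.7, 1.9]
grip_width: 0.0243
gripper_force: 44.2
```

Call:
drive_tool(
  rows=[
    {"translation":[-0.04,0.07,0],"delta_rot":[0,0,0],"gripper":0.15},
    {"translation":[-0.04,0.07,0],"delta_rot":[0,0,0],"gripper":0.15},
    {"translation":[0,0,0],"delta_rot":[0,0,0],"gripper":0.15},
  ],
)

```text
t: 25.38
position: [0.5084, 0.1565, 0.0261]
tool_rot: [[0.866, 0.501, 0.0], [0.501, -0.866, 0.0], [0.0, -0.0, -1.0]]
ft_force: [0.4, 0.1, 2.0]
grip_width: 0.0245
gripper_force: 44.2
```

Call:
drive_tool(
  rows=[
    {"translation":[-0.15,-0.03,0.08],"delta_rot":[0,0,0],"gripper":0.15},
    {"translation":[-0.2,-0.03,0.2],"delta_rot":[0,0,0],"gripper":0.15},
    {"translation":[-0.1,0,0.5],"delta_rot":[0,0,0],"gripper":0.15},
    {"translation":[0,0,0.7],"delta_rot":[0,0,0],"gripper":0.15},
    {"translation":[0,0,0.7],"delta_rot":[0,0,0],"gripper":0.15},
    {"translation":[0,0,0.4],"delta_rot":[0,0,0],"gripper":0.15},
    {"translation":[0,0,0],"delta_rot":[0,0,0],"gripper":0.15},
  ],
)

```text
t: 25.97
position: [0.498, 0.1549, 0.0927]
tool_rot: [[0.866, 0.501, 0.004], [0.501, -0.866, 0.001], [0.004, 0.001, -1.0]]
ft_force: [0.6, -0.4, -1.3]
grip_width: 0.0245
gripper_force: 44.2
```

Call:
drive_tool(
  rows=[
    {"translation":[-0.15,-0.4,0],"delta_rot":[0,0,-0.083],"gripper":0.15},
    {"translation":[-0.15,-0.7,0],"delta_rot":[0,0,-0.083],"gripper":0.15},
    {"translation":[-0.15,-0.8,0],"delta_rot":[0,0,-0.083],"gripper":0.15},
    {"translation":[-0.15,-0.8,0],"delta_rot":[0,0,-0.083],"gripper":0.15},
    {"translation":[-0.15,-0.8,0],"delta_rot":[0,0,-0.083],"gripper":0.15},
    {"translation":[-0.15,-0.8,0],"delta_rot":[0,0,-0.083],"gripper":0.15},
    {"translation":[-0.15,-0.7,0],"delta_rot":[0,0,-0.083],"gripper":0.15},
    {"translation":[-0.15,-0.4,0],"delta_rot":[0,0,-0.083],"gripper":0.15},
  ],
)

```text
t: 26.63
position: [0.4658, 0.0181, 0.0896]
tool_rot: [[0.984, -0.176, -0.002], [-0.176, -0.984, -0.0], [-0.002, 0.001, -1.0]]
ft_force: [0.2, 0.2, -0.7]
grip_width: 0.0244
gripper_force: 44.3
```

Call:
drive_tool(
  rows=[
    {"translation":[0,0,0],"delta_rot":[0,0,0],"gripper":0.15},
    {"translation":[0,0,0],"delta_rot":[0,0,0],"gripper":0.15},
    {"translation":[0,0,0],"delta_rot":[0,0,0],"gripper":0.15},
  ],
)

```text
t: 26.88
position: [0.4671, 0.02, 0.0902]
tool_rot: [[0.986, -0.168, -0.001], [-0.168, -0.986, 0.0], [-0.001, -0.0, -1.0]]
ft_force: [0.1, -0.4, -0.5]
grip_width: 0.0242
gripper_force: 44.3
```

```bash
python3 f.py
python3 - <<'E'
from h import *
s=r.get_state();print(s['grip_width'],s['gripper_force'])
S=r.read_camera("side")[180:270,215:305,::-1]; T=r.read_camera("top")[175:265,240:330,::-1]
cv2.imwrite("pics/c9.png",cv2.resize(np.hstack([S,T]),None,fx=4.4,fy=4.4,interpolation=cv2.INTER_CUBIC))
E
```

```text
[ 0.04 -0.04 -0.51] [0.4673 0.0202 0.0904] 27.1333
0.02463729482861857 44.288949966430664
```

View pics/c9.png

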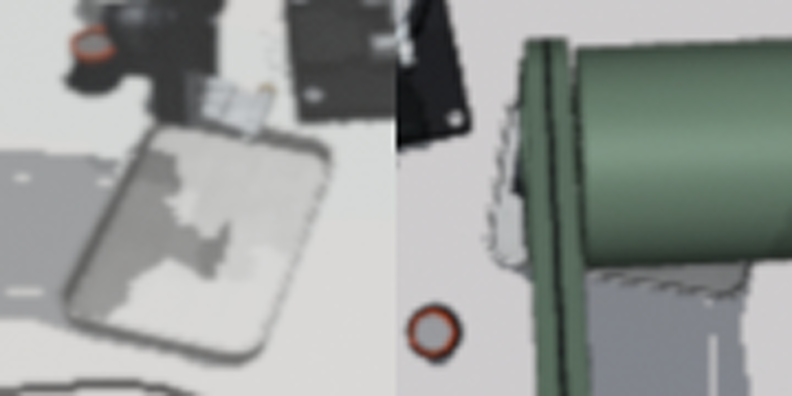

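The link is held level over the tray in the side crop, with its head at (240,105). I'll lower it.

Call:
drive_tool(
  rows=[
    {"translation":[-0.05,0,-0.6],"delta_rot":[0,0,0],"gripper":0.15},
    {"translation":[0,0,-0.8],"delta_rot":[0,0,0],"gripper":0.15},
    {"translation":[0,0,-0.8],"delta_rot":[0,0,0],"gripper":0.15},
    {"translation":[0,0,-0.6],"delta_rot":[0,0,0],"gripper":0.15},
    {"translation":[0,0,-0.3],"delta_rot":[0,0,0],"gripper":0.15},
    {"translation":[0,0,-0.1],"delta_rot":[0,0,0],"gripper":0.15},
    {"translation":[0,0,0],"delta_rot":[0,0,0],"gripper":0.15},
    {"translation":[0,0,0],"delta_rot":[0,0,0],"gripper":0.15},
  ],
)

```text
t: 27.9
position: [0.4666, 0.0196, 0.0112]
tool_rot: [[0.985, -0.17, 0.001], [-0.17, -0.985, -0.0], [0.001, -0.0, -1.0]]
ft_force: [-0.2, 0.4, -0.7]
grip_width: 0.0245
gripper_force: 44.3
```

Call:
drive_tool(
  rows=[
    {"translation":[0,0,-0.08],"delta_rot":[0,0,0],"gripper":0.15},
    {"translation":[0,0,0],"delta_rot":[0,0,0],"gripper":0.15},
    {"translation":[0,0,0],"delta_rot":[0,0,0],"gripper":0.15},
  ],
)

```text
t: 28.15
position: [0.4662, 0.0196, 0.0091]
tool_rot: [[0.985, -0.17, 0.001], [-0.17, -0.985, -0.0], [0.001, -0.0, -1.0]]
ft_force: [-0.0, 0.7, -0.9]
grip_width: 0.0246
gripper_force: 44.3
```

Call:
drive_tool(
  rows=[
    {"translation":[0,0,-0.04],"delta_rot":[0,0,0],"gripper":0.15},
    {"translation":[0,0,0],"delta_rot":[0,0,0],"gripper":0.15},
    {"translation":[0,0,0],"delta_rot":[0,0,0],"gripper":0.15},
  ],
)

```text
t: 28.4
position: [0.4659, 0.0196, 0.0077]
tool_rot: [[0.985, -0.17, 0.0], [-0.17, -0.985, -0.0], [0.0, 0.0, -1.0]]
ft_force: [-0.2, -0.2, -1.2]
grip_width: 0.0243
gripper_force: 44.3
```

Call:
drive_tool(
  rows=[
    {"translation":[0,0,-0.1],"delta_rot":[0,0,0],"gripper":0.15},
    {"translation":[0,0,0],"delta_rot":[0,0,0],"gripper":0.15},
    {"translation":[0,0,0],"delta_rot":[0,0,0],"gripper":0.15},
  ],
)

```text
t: 28.65
position: [0.4657, 0.0196, 0.0049]
tool_rot: [[0.985, -0.17, -0.001], [-0.17, -0.985, -0.0], [-0.001, 0.0, -1.0]]
ft_force: [1.1, 0.3, -0.3]
grip_width: 0.0245
gripper_force: 44.3
```

Call:
drive_tool(
  rows=[
    {"translation":[0,0,-0.04],"delta_rot":[0,0,0],"gripper":0.15},
    {"translation":[0,0,0],"delta_rot":[0,0,0],"gripper":0.15},
    {"translation":[0,0,0],"delta_rot":[0,0,0],"gripper":0.15},
  ],
)

```text
t: 28.9
position: [0.4659, 0.0196, 0.004]
tool_rot: [[0.985, -0.17, -0.0], [-0.17, -0.985, -0.0], [-0.0, 0.0, -1.0]]
ft_force: [0.2, 0.6, 0.0]
grip_width: 0.0244
gripper_force: 44.3
```

Call:
drive_tool(
  rows=[
    {"translation":[0,0,-0.03],"delta_rot":[0,0,0],"gripper":0.15},
    {"translation":[0,0,0],"delta_rot":[0,0,0],"gripper":0.15},
    {"translation":[0,0,0],"delta_rot":[0,0,0],"gripper":0.15},
  ],
)

```text
t: 29.15
position: [0.4659, 0.0196, 0.0033]
tool_rot: [[0.985, -0.17, -0.0], [-0.17, -0.985, -0.0], [-0.0, 0.0, -1.0]]
ft_force: [0.1, -0.3, -0.1]
grip_width: 0.0246
gripper_force: 44.3
```

Call:
drive_tool(
  rows=[
    {"translation":[0,0,-0.02],"delta_rot":[0,0,0],"gripper":0.15},
    {"translation":[0,0,0],"delta_rot":[0,0,0],"gripper":0.2},
    {"translation":[0,0,0],"delta_rot":[0,0,0],"gripper":0.3},
    {"translation":[0,0,0],"delta_rot":[0,0,0],"gripper":0.34},
    {"translation":[0,0,0],"delta_rot":[0,0,0],"gripper":0.4},
    {"translation":[0,0,0],"delta_rot":[0,0,0],"gripper":0.45},
    {"translation":[0,0,0],"delta_rot":[0,0,0],"gripper":0.45},
  ],
  force=20,
)

```text
t: 29.73
position: [0.466, 0.0196, 0.0029]
tool_rot: [[0.985, -0.17, 0.0], [-0.17, -0.985, -0.0], [0.0, 0.0, -1.0]]
ft_force: [0.9, -0.1, -0.5]
grip_width: 0.0381
gripper_force: 0.0
```

Call:
drive_tool(
  rows=[
    {"translation":[0,0,0.3],"delta_rot":[0,0,0],"gripper":0.45},
    {"translation":[0,0,0.8],"delta_rot":[0,0,0],"gripper":0.45},
    {"translation":[0,0,1],"delta_rot":[0,0,0],"gripper":0.45},
    {"translation":[0,0,1],"delta_rot":[0,0,0],"gripper":0.45},
    {"translation":[-0.2,-1,1],"delta_rot":[0,0,0],"gripper":0.45},
    {"translation":[-0.2,-1,1],"delta_rot":[0,0,0],"gripper":0.45},
    {"translation":[-0.2,-1,0.5],"delta_rot":[0,0,0],"gripper":0.45},
    {"translation":[-0.2,-1,0],"delta_rot":[0,0,0],"gripper":0.45},
  ],
)

```text
t: 30.4
position: [0.4476, -0.0817, 0.1466]
tool_rot: [[0.986, -0.17, 0.008], [-0.17, -0.986, -0.002], [0.008, 0.0, -1.0]]
ft_force: [1.3, -0.6, -0.0]
grip_width: 0.0384
gripper_force: 0.0
```

Call:
drive_tool(
  rows=[
    {"translation":[-0.2,-1,0],"delta_rot":[0,0,0],"gripper":0.45},
    {"translation":[-0.2,-1,0],"delta_rot":[0,0,0],"gripper":0.45},
    {"translation":[-0.2,-1,0],"delta_rot":[0,0,0],"gripper":0.45},
    {"translation":[-0.2,-1,0],"delta_rot":[0,0,0],"gripper":0.45},
    {"translation":[0,-1,0],"delta_rot":[0,0,0],"gripper":0.45},
    {"translation":[0,-1,0],"delta_rot":[0,0,0],"gripper":0.45},
    {"translation":[0,0,0],"delta_rot":[0,0,0],"gripper":0.45},
  ],
)

```text
t: 30.98
position: [0.4264, -0.2341, 0.1436]
tool_rot: [[0.985, -0.173, 0.002], [-0.173, -0.985, -0.003], [0.002, 0.002, -1.0]]
ft_force: [0.5, -0.2, 0.4]
grip_width: 0.0384
gripper_force: 0.0
```

Run:
```python
from h import *
rs=lambda c:cv2.resize(np.ascontiguousarray(c[:,:,::-1]),(380,285),interpolation=cv2.INTER_CUBIC)
S=r.read_camera("side"); T=r.read_camera("top")
cv2.imwrite("pics/c10.png",np.vstack([np.hstack([rs(T[185:260,250:350]),rs(S[185:275,215:335])]),np.hstack([rs(T[180:240,130:210]),rs(S[100:160,250:330])])]))
print(r.get_state()["t"],r.get_state()["position"])
```

```text
31.0833 [ 0.42564987 -0.23083017  0.1431173 ]
```

View pics/c10.png

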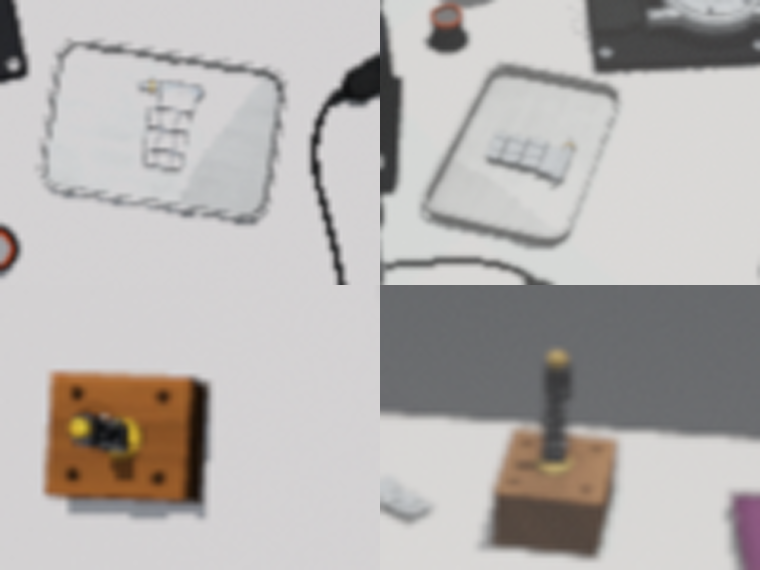

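The picture shows the link flat in the middle of the tray, at (170,125) in the top view. The tool stands upright with its collar on the block at (555,465). I'm handing the job in.

```bash
python3 -c "
from rig import r
print(r.job_done())"
```

```text
the job is handed in; nothing more can be done
None
```

I freed the link with the fork and laid it flat in the tray, put the tool back upright in its stand slot, and handed the job in after about 31 s; the hand-in call returned no verdict.

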